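# Show the juicer's strainer insert to the inspection camera

## Task

The strainer insert of the hand juicer has to be checked from below. First move the amber bottle, which blocks the view of the small inspection camera, and stand it upright well on the round cork trivet; then lift the insert out of the juicer by its wing grip and hold it in the air with its flat underside squarely facing the lens, centred on the line of sight and 15 cm from the lens, without touching the camera with it. Finish while still holding it there motionless, and leave everything else on the counter where it stands.

Things in the scene. Friction and masses are not known exactly. Their poses are not given: they have to be found in the camera images.
- bottle: loose amber glass bottle with black screw cap (stays on), 0.24 kg. Origin: centre of underside, z up its axis. Body 62 mm across up to height 115, shoulder narrowing to a neck 28 across (height 146 to 164), cap 34 across, height 164 to 190 (top). Starts upright on the counter about 10 cm in front of the lens.
- trivet: flat round cork trivet fixed to the counter, 140 mm across, 8 mm thick. Origin: centre of its underside, on the counter.
- juicer: steel hand juicer, an open pot fixed to the counter: rim 110 mm across, 110 mm above the counter, wall 4. Origin: centre of underside, z up. Short spout to its -x; on its +x side a gear box and a freely turning crank with black knob reach 120 mm from the axis, at most 110 high (not used here).
- insert: loose steel strainer insert, 0.18 kg, hung by its flange on the juicer rim (origin then 88 mm above the counter); lifts straight up, 10 mm play. Origin: centre of flat underside, z up to the wing grip. Basket 80 mm across, z 0-22; flange 120 across, z 22-27; cone to 32 across at z 50; grip: flat bar, 44 long along x, 12 thick along y, z 48-88, taken across its thickness.
- grip (a point): point in the wing grip of the insert at which to take it, on the insert's axis, 72 mm above the insert's underside; axes as the insert.
- camera: small inspection camera on a flat foot (100 mm square, 12 high), fixed to the counter. Origin: on the counter straight under the lens front; its -x is the horizontal way it looks, roughly towards the robot. Nothing of it is higher than 90 mm.
- camera_head: tilted head of the camera. Origin: middle of the lens front (48 mm across), 70 mm above the counter; z is the line of sight out of the lens, up and towards the robot, 30 degrees off vertical. The insert is wanted with its origin at (0, 0, 150 mm) in this frame and its z along this z; its turn about that axis is free.
- bowl: loose white ceramic bowl, 140 mm across, 60 mm high; leave it. Origin: centre of its underside.
- measuring_cup: loose clear plastic measuring cup with a handle, 84 mm across, 90 mm high; leave it. Origin: centre of its underside.
- spatula: loose spatula lying flat near the robot, 260 mm long along its x; leave it.
- lemon_a: loose half lemon, cut side down, 62 mm across, 34 mm high; leave it.
- lemon_b: second half lemon, like the first; leave it.
- jar: loose glass jar with a metal lid, 64 mm across, 85 mm high, beside the camera; leave it.
Things that resemble listed ones, but are neither listed nor needed, are in the scene too. Several things have the shape of the trivet; the one meant has the colours described above.

How it is judged:
By the outcome, as a careful person would: the job done as asked, in the order asked, and still so for the second after the job is handed in, while the arm keeps its last pose, push and grip.
It also fails if it takes over 54 s, if anything falls off the work surface, if the arm or the gripper's body presses on something with over 40 N, if the wrist force passes 120 N, or if a joint passes its speed limit or range.

## Robot

A 7-joint arm with a two-finger parallel gripper is mounted at the origin on the work surface. World frame = base frame: x ahead of the robot, y to its left, z up, the work surface at z = 0. Lengths are in mm, angles in rad, forces in N, time in s.
With the tool pointing down it reaches from about 400 to 850 mm from the base axis. Payload 6.9 kg.
Tool frame: the origin (TCP) lies at the very end of the fingers, on their centre line; the grasp point (between the pads) lies 19 mm behind it (hold_point_z is the distance from the TCP to the grasp point, in mm); z points along the fingers, y is the line along which they close (so a half turn about z gives the same grasp; the last joint's range is limited). The gripper opens to 85 mm and grips with 20 to 120 N. Pads are 22 mm wide; open, the fingers measure 114 mm over their backs; the gripper's body (76 mm by 85 mm) begins 54 mm behind the grasp point. The pads swing forward as they close: fully open they stand 13 mm farther back than shut.
Start: joints at [-1.161, 0.507, -0.238, 1.5, 0.126, 1.149, -0.155], TCP at [186.986, 596.362, 231.275] pointing down, gripper open.
Joint ranges: [-3.08, 3.08], [-0.24, 2.05], [-1.43, 1.35], [0, 2.5], [-1.52, 4.66], [0.17, 1.96], [-2.89, 2.89]. Speed limits (rad/s): [2.39, 2.39, 3.14, 3.14, 3.14, 3.14, 3.14].

## Interface

Orientations are given as a unit quaternion [w, x, y, z].
In Python, from workcell import sense, grab_frame, camera_info, finish_job, hold_point_z gives the robot as it stands.
- The arm moves only by the shell command python3 -m handwheel 'ROWS'. ROWS is JSON, one flat list of numbers, 7 for each row, row after row: the shift along the tool's x, y, z in m, then the turn, a rotation vector about the tool's x, y, z in degrees, then the gripper's target within -1 to 1 (fully open at 1, half-way at 0, shut at -1). In form: [dx, dy, dz, ax, ay, az, gripper, dx, dy, dz, ax, ay, az, gripper, ...]. A call has 1 to 10 rows; each row is the pose to reach, as a shift and turn from the pose commanded when the call began, along the tool's axes at that moment; what a row does not reach only later rows make up. A row lasts 1/12 s, in which the tool goes at most 41.7 mm and 7.16 degrees, less where a joint would pass 70% of its speed; a pose out of reach is approached as far as the arm can. A call with a gripper value outside its range is refused whole. The fingers move at their own pace and stop on an object; the grip force is fixed at half the most. Time passes only in rows, so rows that repeat a pose let the fingers close. It gives the time, the measured TCP pose, the force and the opening at its end, in the units of the state.
- sense(): the state, without advancing time (a new reading comes with each control period).
- grab_frame(name): name is "side" or "top" or "wrist"; returns the picture (384x512x3 uint8, red, green, blue); there is no depth.
- camera_info(name): a dict with "fov_y" (degrees; the focal length in pixels is half the picture's height over the tangent of half this angle, whatever the lens; pixels are square), "cx", "cy" (the principal point, pixels), "R" (3x3) and "t" (3): a world point X has camera coordinates R X + t. Camera axes: x right, y down, z forward; pixel columns grow to the right and rows downward; lengths in mm; the calibration is good to about 2 mm. A picture is of the moment at which its call begins: read the wrist's pose just before it. camera_info takes no time and is no camera call; for the wrist camera it gives the pose at the moment of the call.
- finish_job(): hands the job in, once; it reports no verdict.
The state is a dict: "clock": time; "joint_pos": joint angles; "qvel": joint speeds; "joint_torque": joint torques, N m; "tool_pos": TCP position; "eef_rot": TCP orientation; "wrist_force": force on the tool from outside, world axes, zero at the start; "moment": the same for the moment, N m; "grip_width": finger opening in mm.
Only numpy, scipy, OpenCV 4.12 (cv2) and the standard library are available. Lean on these libraries where they do the work, as an engineer would, in place of code of your own. Each camera call takes 0.05 s, during which the arm holds its last target. There are 200 camera calls.

## Working session

There is one attempt and no reset: what is moved stays moved. The work goes in short steps, Python scripts to look and compute and a shell command to move; the robot and the scene stay as the last step left them, time stands still between calls to the robot, and variables do not carry over. Pictures are saved under pics/ and viewed, on a budget of 10 in all, crops included, one or two more only if the job needs it, and the job is handed in when it is done.

```bash
mkdir -p pics; ls; python3 - <<'E'
from workcell import *
import cv2,json
print(sense(), hold_point_z)
for n in ("top","side"):
    im=grab_frame(n); cv2.imwrite(f"pics/{n}0.png",cv2.resize(im[:,:,::-1],(800,600)))
    cv2.imwrite(f"pics/{n}_raw.png",im[:,:,::-1])
    print(n,camera_info(n))
E
```

```text
pics
{'clock': 0.0, 'joint_pos': array([-1.16146713,  0.50832455, -0.23752462,  1.50112609,  0.12567631,
        1.14886051, -0.15480405]), 'qvel': array([-7.77196401e-05, -9.96174200e-04, -1.02577586e-03,  1.43417769e-04,
       -1.49019047e-03, -7.00666685e-04,  1.34949143e-03]), 'joint_torque': array([-5.49273864e-04, -6.20599151e+01, -2.18695566e+00, -2.49666131e+01,
        1.27214755e-02,  1.15349935e-02, -1.97812267e-05]), 'tool_pos': array([186.90469036, 595.88874601, 230.44021563]), 'eef_rot': array([-1.27603084e-04,  1.51329607e-01,  9.88482979e-01, -8.56885526e-04]), 'wrist_force': array([ 0.14631965,  1.02966837, -0.00299744]), 'moment': array([-0.03506861, -0.01774489, -0.02593019]), 'grip_width': 85.3453142658338} 18.700000000000003
top {'fov_y': 57.541629515737704, 'cx': 254.5035386865135, 'cy': 191.42368440752972, 'R': array([[-1.07197498e-02, -9.99940441e-01, -2.04965652e-03],
       [-9.81988613e-01,  1.09139379e-02, -1.88624629e-01],
       [ 1.88635765e-01, -9.26945860e-06, -9.82047121e-01]]), 't': array([ 56.20735431, 497.69742189, 937.42893024])}
side {'fov_y': 53.04076863265834, 'cx': 256.2426172842109, 'cy': 194.82501678733362, 'R': array([[ 0.79308829, -0.60895379,  0.01364735],
       [-0.41784141, -0.56021695, -0.71523809],
       [ 0.44319243,  0.56154452, -0.69874761]]), 't': array([-375.12586936,  322.89328661, 1171.03487743])}
```

View pics/top0.png

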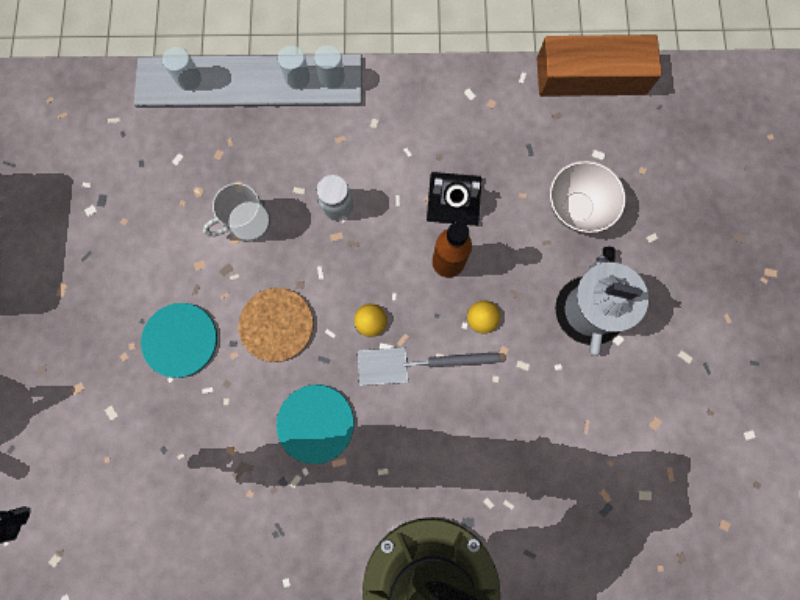

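View pics/side0.png

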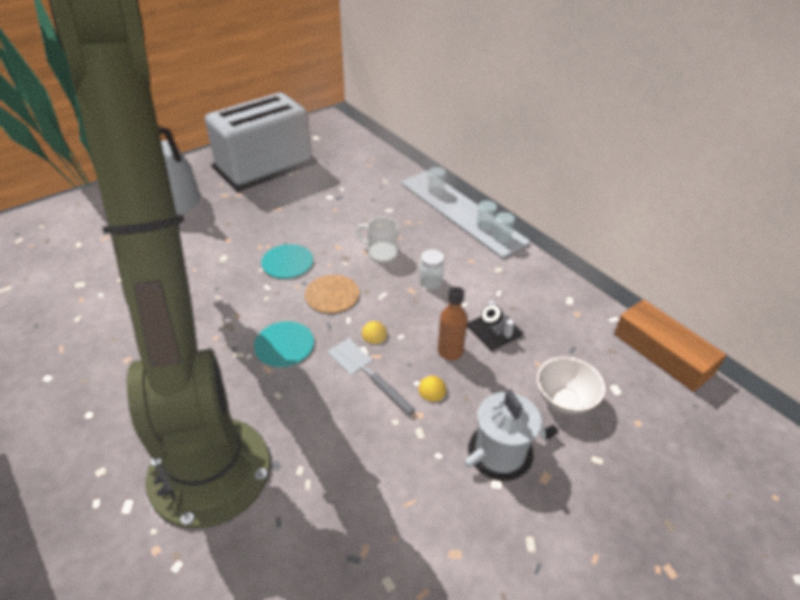

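Top picture: bottle cap at (458,233), camera lens at (457,195), juicer with insert grip at (624,291). There are three trivet-shaped discs: cork at (276,324), teal at (179,340) and (316,424). Only the first is cork-coloured, so that is the one meant. Side picture: cap at (456,296), lens at (491,314), grip at (513,404).

```bash
cat > h.py <<'E'
import numpy as np, cv2
from workcell import *
from scipy.spatial.transform import Rotation as Ro
def K(i): return 192/np.tan(np.radians(i["fov_y"]/2))
def ray(i,u,v):
    f=K(i); d=i["R"].T@np.array([(u-i["cx"])/f,(v-i["cy"])/f,1]); return -i["R"].T@i["t"], d/np.linalg.norm(d)
def onz(i,u,v,z):
    o,d=ray(i,u,v); return o+d*(z-o[2])/d[2]
def two(i,p,j,q):
    (a,d),(b,e)=ray(i,*p),ray(j,*q); s=np.linalg.lstsq(np.c_[d,-e],b-a,rcond=None)[0]
    P,Q=a+s[0]*d,b+s[1]*e; return (P+Q)/2,np.linalg.norm(P-Q)
def proj(i,X):
    c=i["R"]@np.asarray(X,float)+i["t"]; return np.array([i["cx"],i["cy"]])+K(i)*c[:2]/c[2]
def blobs(m,amin=20):
    n,l,s,c=cv2.connectedComponentsWithStats(m.astype(np.uint8)); return [(s[k,4],s[k,:4],c[k],l==k) for k in range(1,n) if s[k,4]>=amin]
def pose():
    s=sense(); q=s["eef_rot"]; return s, Ro.from_quat(q[[1,2,3,0]])
E
python3 - <<'E'
from h import *
np.set_printoptions(precision=1,suppress=True)
t=cv2.imread("pics/top_raw.png"); s=cv2.imread("pics/side_raw.png"); it,is_=camera_info("top"),camera_info("side")
h=cv2.cvtColor(t,cv2.COLOR_BGR2HSV)
m=(h[...,0]>5)&(h[...,0]<20)&(h[...,1]>110)
print("orange-ish")
for a,b,c,l in blobs(m,60): print(a,b,c,onz(it,*c,8))
print("dark top")
for a,b,c,l in blobs(t.max(2)<50,25):
    if 250<c[0]<450 and 90<c[1]<240:
        p=np.argwhere(l)[:,::-1].astype(np.float32); print(a,b,c,cv2.minAreaRect(p),onz(it,*c,185),onz(it,*c,12))
hs=cv2.cvtColor(s,cv2.COLOR_BGR2HSV)
print("dark side")
for a,b,c,l in blobs(s.max(2)<70,20):
    if c[0]>250: print(a,b,c)
c1=cv2.resize(t[100:170,260:345],None,fx=4.5,fy=4.5,interpolation=2)
c2=cv2.resize(t[150:235,350:435],None,fx=4.5,fy=4.5,interpolation=2)
c3=cv2.resize(s[170:250,270:370],None,fx=4,fy=4,interpolation=2)
c4=cv2.resize(t[175:240,145:210],None,fx=4,fy=4,interpolation=2)
o=np.zeros((600,800,3),np.uint8)
for c,(x,y) in((c1[:,:382],(0,0)),(c2[:,:382],(390,0)),(c3[:280],(390,315)),(c4,(0,320))):
    c=c[:600-y,:800-x];
    if (x,y)==(390,0): c=c[:315]
    o[y:y+c.shape[0],x:x+c.shape[1]]=c
cv2.imwrite("pics/crop1.png",o)
E
```

```text
orange-ish
2878 [344  22  79  39] [382.6  41.3] [ 989.1 -363.4    8. ]
484 [277 147  25  31] [287.8 163.6] [589.2 -49.2   8. ]
1748 [153 184  48  47] [176.1 207.4] [461.1 279.1   8. ]
dark top
860 [273 110  35  48] [290.5 133.1] ((289.87994384765625, 133.880859375), (33.17913818359375, 45.697120666503906), 4.969740867614746) [619.  -40.7 185. ] [683.  -59.8  12. ]
59 [288 121   9   9] [292.  124.7] ((292.0, 125.0), (8.0, 8.0), 90.0) [641.  -45.1 185. ] [709.5 -65.   12. ]
64 [386 158   8  10] [389.7 162. ] ((389.5, 162.5), (9.0, 7.0), 90.0) [ 541.8 -281.7  185. ] [ 589.6 -351.1   12. ]
36 [288 164  12  13] [293.3 170.6] ((293.10003662109375, 169.80001831054688), (5.366562843322754, 15.652474403381348), 26.56505012512207) [522.6 -44.5 185. ] [566.5 -64.4  12. ]
287 [356 177  23  44] [363.8 200. ] ((365.6297607421875, 199.82164001464844), (43.097660064697266, 19.703271865844727), 81.02737426757812) [ 448.  -211.6  185. ] [ 476.3 -266.3   12. ]
76 [388 182  20  10] [396.7 187.3] ((397.2930908203125, 187.48275756835938), (19.03943634033203, 5.908790111541748), 23.198589324951172) [ 478.2 -293.4  185. ] [ 512.7 -365.2   12. ]
50 [385 212  12   8] [389.2 215.2] ((390.2500305175781, 214.75003051757812), (5.375871658325195, 12.649110794067383), 71.56504821777344) [ 410.7 -269.5  185. ] [ 431.2 -336.2   12. ]
dark side
58 [288 185   8   9] [291.3 189.3]
272 [300 203  34  21] [314.4 213.4]
32 [350 273   6   8] [352.2 276.1]
20 [301 279   3  10] [302.1 283.8]
197 [305 286  36  22] [325.7 300. ]
```

View pics/crop1.png

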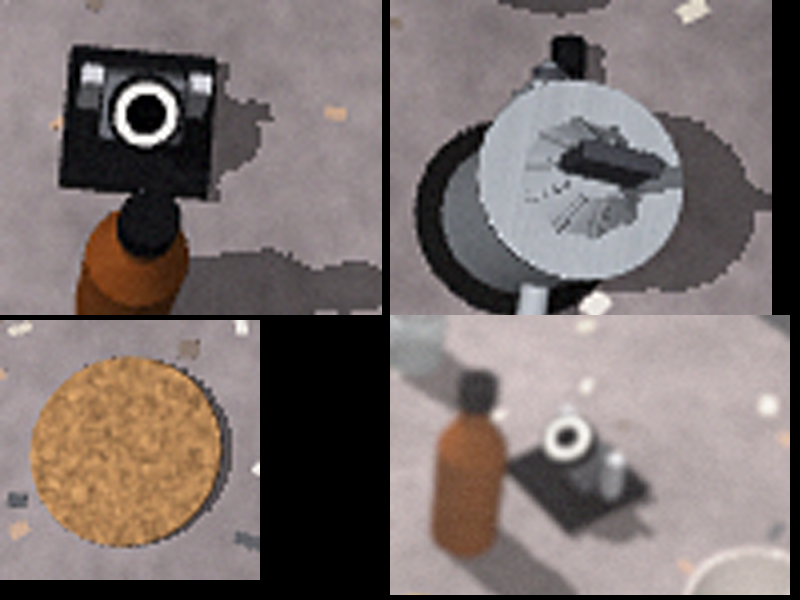

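The crop shows the cork trivet (bottom left), which is the only cork-coloured disc. The lens is at raw px (292.4,125.1), the cap top at about (293.1,148.5), the flange centre at about (392.4,190) and the grip bar top at about (400,186).

```bash
python3 - <<'E'
from h import *
np.set_printoptions(precision=1,suppress=True)
it,js=camera_info("top"),camera_info("side")
print("trivet",onz(it,176.1,207.4,8))
print("lens70",onz(it,292.4,125.1,70), two(it,(292.4,125.1),js,(270+(567-390)/4,170+(438-315)/4)))
print("cap190",onz(it,293.1,148.5,190), two(it,(293.1,148.5),js,(270+(480-390)/4,170+(380-315)/4)))
F=np.array([onz(it,*p,12) for p in((276.7,110),(308.4,113.3),(307.1,144),(273.3,141.3))]); print(F,F.mean(0))
for k in range(4):
    d=F[(k+1)%4]-F[k]; print(np.linalg.norm(d),np.degrees(np.arctan2(d[1],d[0])))
print("flange115",onz(it,392.4,190,115)); print("grip176",onz(it,400,186.2,176))
print("crank",onz(it,389.7,162,100))
s,R=pose(); print(s["tool_pos"],R.as_matrix()); print(camera_info("wrist"))
i=camera_info("wrist");print("cam in tool",R.inv().apply(-i["R"].T@i["t"]-s["tool_pos"]), R.inv().apply(i["R"][2]))
E
```

```text
trivet [461.1 279.2   8. ]
lens70 [685.5 -59.4  70. ] (array([688.8, -60.7,  65.7]), np.float64(3.2525541532606455))
cap190 [577.3 -45.3 190. ] (array([581.1, -47.1, 187. ]), np.float64(6.052543978991341))
[[ 757.7  -19.8   12. ]
 [ 745.8 -116.2   12. ]
 [ 648.  -108.4   12. ]
 [ 657.7   -7.3   12. ]] [702.3 -62.9  12. ]
97.1336952152405 -97.00705124282537
98.11000613333972 175.44686706821435
101.55480618190632 84.55962617502024
100.79673855883333 -7.110780364521068
flange115 [ 485.1 -310.5  115. ]
grip176 [ 482.6 -305.4  176. ]
crank [ 565.2 -315.8  100. ]
[186.9 595.9 230.5] [[-1.   0.3 -0. ]
 [ 0.3  1.  -0. ]
 [-0.  -0.  -1. ]]
{'fov_y': 60.43249990086235, 'cx': 255.6200769693199, 'cy': 193.2893605470458, 'R': array([[ 0.3,  1. , -0. ],
       [ 0.9, -0.3,  0.3],
       [ 0.3, -0.1, -1. ]]), 't': array([-623.7,  -37.4,  380.3])}
cam in tool [  73.    -0.1 -142.9] [-0.3 -0.   1. ]
```

```bash
cat >> h.py <<'E'
def go(P,Rt=None):
    "print shift (m) and turn (deg) in tool axes to reach world TCP P, rotation Rt"
    s,R=pose(); d=R.inv().apply(np.asarray(P)-s["tool_pos"])/1000
    r=np.zeros(3) if Rt is None else np.degrees((R.inv()*Rt).as_rotvec())
    print("shift",np.round(d,4),"turn",np.round(r,2),"clock",round(s["clock"],2))
def down(yaw_y):
    "tool pointing down, tool y along world yaw (deg), choosing tool x toward robot if possible"
    a=np.radians(yaw_y); y=np.array([np.cos(a),np.sin(a),0]); z=np.array([0,0,-1.]); x=np.cross(y,z)
    if x[0]>0: x,y=-x,-y
    return Ro.from_matrix(np.c_[x,y,z])
E
python3 -c "
from h import *
go([579,-46,265],down(84))"
```

```text
shift [-0.5662 -0.4953 -0.0337] turn [-9.000e-02 -1.000e-02 -1.141e+01] clock 0.1
```

```bash
python3 -m handwheel '[-0.3,-0.26,-0.034,0,0,-11.4,1,-0.3,-0.26,-0.034,0,0,-11.4,1,-0.3,-0.26,-0.034,0,0,-11.4,1,-0.3,-0.26,-0.034,0,0,-11.4,1,-0.3,-0.26,-0.034,0,0,-11.4,1,-0.3,-0.26,-0.034,0,0,-11.4,1,-0.3,-0.26,-0.034,0,0,-11.4,1,-0.3,-0.26,-0.034,0,0,-11.4,1,-0.3,-0.26,-0.034,0,0,-11.4,1,-0.3,-0.26,-0.034,0,0,-11.4,1]'; python3 -c "
from h import *
go([579,-46,265],down(84))"
```

```text
clock: 0.93
tool_pos: [397.7, 253.7, 265.5]
eef_rot: [0.0, 0.055, 0.998, -0.001]
wrist_force: [0.6, 0.2, -0.3]
grip_width: 85.7
shift [-0.213  -0.2781  0.0012] turn [-0.1   0.06 -0.28] clock 0.93
```

```bash
python3 -m handwheel '[-0.213,-0.278,0,0,0,0,1,-0.213,-0.278,0,0,0,0,1,-0.213,-0.278,0,0,0,0,1,-0.213,-0.278,0,0,0,0,1,-0.213,-0.278,0,0,0,0,1,-0.213,-0.278,0,0,0,0,1,-0.213,-0.278,0,0,0,0,1,-0.213,-0.278,0,0,0,0,1,-0.213,-0.278,0,0,0,0,1,-0.213,-0.278,0,0,0,0,1]'; python3 - <<'E'
from h import *
np.set_printoptions(precision=1,suppress=True)
go([579,-46,265],down(84))
import pickle
i=camera_info("wrist"); im=grab_frame("wrist"); pickle.dump(i,open("w1.pkl","wb"))
cv2.imwrite("pics/w1_raw.png",im[:,:,::-1]); cv2.imwrite("pics/w1.png",cv2.resize(im[:,:,::-1],(800,600),interpolation=2))
for X in ([579,-46,190],[686,-60,70]): print(proj(i,X)*1.5625)
E
```

```text
clock: 1.77
tool_pos: [579.4, -46.1, 264.2]
eef_rot: [-0.0, 0.056, 0.998, -0.001]
wrist_force: [-0.4, -0.7, 0.4]
grip_width: 85.7
shift [ 0.  0. -0.] turn [-0.2 -0.  -0.4] clock 1.77
[400.7 319. ]
[398.2 407.5]
```

View pics/w1.png

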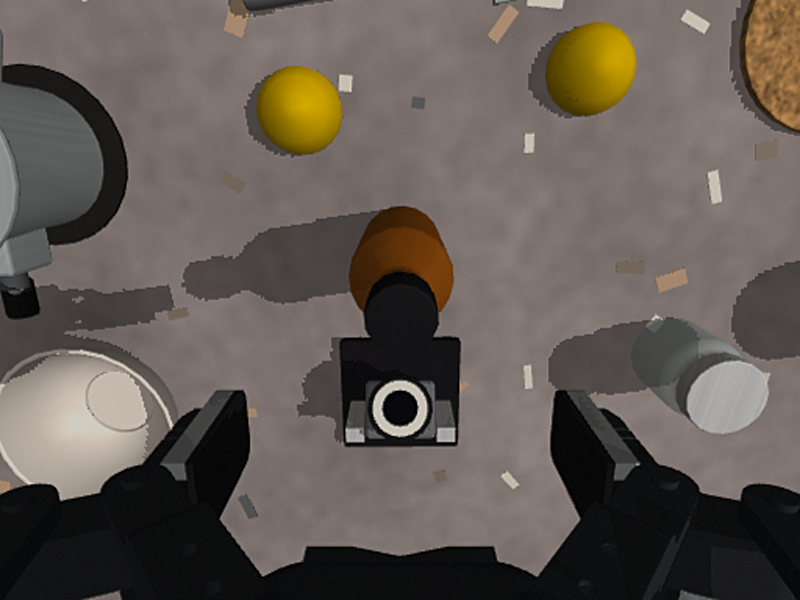

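The wrist picture has the robot side up. The cap top is at about (402,306), the lens ring at (401,408), and the foot is nearly square to the picture with corners (341,340), (460,338), (457,445), (346,445).

```bash
python3 - <<'E'
from h import *
import pickle
np.set_printoptions(precision=1,suppress=True)
i=pickle.load(open("w1.pkl","rb")); im=cv2.imread("pics/w1_raw.png"); g=im.max(2)
for a,b,c,l in blobs(g[230:295,215:300]>150,15): print("white",a,b,c+[215,230])
m=(im.min(2)>150).astype(np.uint8); m[:230]=0;m[290:]=0;m[:,:220]=0;m[:,:295]=m[:,:295];m[:,295:]=0
cs,_=cv2.findContours(m,cv2.RETR_LIST,cv2.CHAIN_APPROX_NONE)
for c in cs:
    if len(c)>20:
        e=cv2.fitEllipse(c); print(e, onz(i,*e[0],70))
print(g[170:235:2,257])
k=((g<45)&(np.arange(384)[:,None]<216)).astype(np.uint8); k[:,:225]=0;k[:,290:]=0;k[:165]=0
cs,_=cv2.findContours(k,0,1); c=max(cs,key=cv2.contourArea); print(cv2.boundingRect(c),cv2.minEnclosingCircle(c))
# foot edge lines
for nm,p,q in (("left",0,0),):
    pass
f=(g<60)
L=[(np.argmax(f[r,200:256])+200,r) for r in range(222,280,4)]; Rr=[(300-np.argmax(f[r,300:256:-1]),r) for r in range(222,280,4)]
B=[(c,300-np.argmax((g<60)[300:250:-1,c])) for c in range(226,290,4)]
for n,pts in(("L",L),("R",Rr),("B",B)):
    W=np.array([onz(i,*p,12) for p in pts]); vx,vy,x0,y0=cv2.fitLine(W[:,:2].astype(np.float32),cv2.DIST_HUBER,0,.01,.01).ravel(); print(n,np.degrees(np.arctan2(vy,vx)),x0,y0)
s,R=pose(); print("tool x",np.degrees(np.arctan2(*R.as_matrix()[[1,0],0])))
E
```

```text
white 536 [24 14 34 36] [255.6 261.2]
white 25 [79 14  6  7] [296.1 246.4]
white 79 [ 6 45 12  8] [226.4 278.7]
white 99 [65 44 11  9] [285. 278.]
((226.2617950439453, 278.73370361328125), (7.751410484313965, 11.706791877746582), 105.40467834472656) [705.3 -95.5  70. ]
((285.0, 278.0), (9.389881134033203, 12.08686351776123), 90.0) [711.8 -27.9  70. ]
((255.5274658203125, 260.8163757324219), (24.416959762573242, 24.81902313232422), 176.36021423339844) [686.1 -59.2  70. ]
((255.49432373046875, 261.0496826171875), (33.65803909301758, 34.49861526489258), 177.13294982910156) [686.4 -59.3  70. ]
[83 65  7  9 13 12 21 24 21 22 23 22 20 20 22 22 22 21 22 20 23 22 22 23
 22 21 20 21 22 21 24 24 23]
(233, 173, 48, 43) ((256.3998718261719, 198.50482177734375), 25.61759376525879)
L -5.938636 687.4514 -109.00119
R -6.066893 701.86847 -11.988727
B 83.699 752.2632 -76.71773
tool x 173.74577171092483
```

```bash
python3 - <<'E'
from h import *
import pickle
i=pickle.load(open("w1.pkl","rb")); print(onz(i,256,132.5,0)+[31,0,0], onz(i,257,204,190))
go([579,-46.3,153],down(83.95))
E
python3 -m handwheel '[0,0,0.03,0,0,0,1,0,0,0.06,0,0,0,1,0,0,0.09,0,0,0,1,0,0,0.111,0,0,0,1,0,0,0.111,0,0,0,1,0,0,0.111,0,0,0,-1,0,0,0.111,0,0,0,-1,0,0,0.111,0,0,0,-1,0,0,0.111,0,0,0,-1,0,0,0.111,0,0,0,-1]'; python3 -m handwheel '[0,0,0,0,0,0,-1,0,0,0,0,0,0,-1,0,0,0,0,0,0,-1,0,0,0,0,0,0,-1]'
```

```text
[581.29585145 -43.59931999   0.        ] [578.90312293 -45.6116546  190.        ]
shift [-0.0011 -0.0033  0.1113] turn [-0.05 -0.09 -0.2 ] clock 1.82
clock: 2.65
tool_pos: [579.2, -40.8, 156.0]
eef_rot: [0.002, 0.053, 0.999, -0.0]
wrist_force: [0.4, -3.2, 4.1]
grip_width: 32.9
clock: 2.98
tool_pos: [579.3, -40.9, 156.0]
eef_rot: [0.002, 0.053, 0.999, -0.0]
wrist_force: [-0.4, -1.1, 7.4]
grip_width: 32.8
```

```bash
python3 -m handwheel '[0,0,-0.02,0,0,0,-1,0,0,-0.045,0,0,0,-1,0,0,-0.07,0,0,0,-1,0,0,-0.07,0,0,0,-1,0,0,-0.07,0,0,0,-1]'; python3 - <<'E'
from h import *
go([461,279,226])
E
```

```text
clock: 3.4
tool_pos: [578.7, -40.2, 225.5]
eef_rot: [0.001, 0.052, 0.999, 0.0]
wrist_force: [-1.2, -0.1, -2.7]
grip_width: 32.8
shift [ 0.1505  0.3051 -0.0008] turn [0. 0. 0.] clock 3.4
```

```bash
python3 -m handwheel '[0.005,0.01,0,0,0,0,-1,0.015,0.03,0,0,0,0,-1,0.03,0.06,0,0,0,0,-1,0.045,0.09,0,0,0,0,-1,0.06,0.12,0,0,0,0,-1,0.075,0.15,0,0,0,0,-1,0.09,0.18,0,0,0,0,-1,0.105,0.21,0,0,0,0,-1,0.12,0.24,0,0,0,0,-1,0.133,0.27,0,0,0,0,-1]'; python3 -m handwheel '[0.007,0.015,0,0,0,0,-1,0.013,0.026,0,0,0,0,-1,0.017,0.034,0,0,0,0,-1,0.017,0.034,0,0,0,0,-1,0.017,0.034,0,0,0,0,-1]';python3 - <<'E'
from h import *
go([461,279,165.5])
i=camera_info("side"); im=grab_frame("side"); cv2.imwrite("pics/s2.png",cv2.resize(im[100:270,120:350,::-1],None,fx=3.4,fy=3.4,interpolation=2))
E
```

```text
clock: 4.23
tool_pos: [471.4, 243.9, 222.8]
eef_rot: [-0.002, 0.052, 0.999, -0.001]
wrist_force: [0.9, -0.6, -2.3]
grip_width: 32.9
clock: 4.65
tool_pos: [460.8, 276.8, 223.7]
eef_rot: [-0.0, 0.053, 0.999, -0.001]
wrist_force: [0.6, -0.8, -2.9]
grip_width: 32.6
shift [0.     0.0022 0.0582] turn [0. 0. 0.] clock 4.65
```

View pics/s2.png

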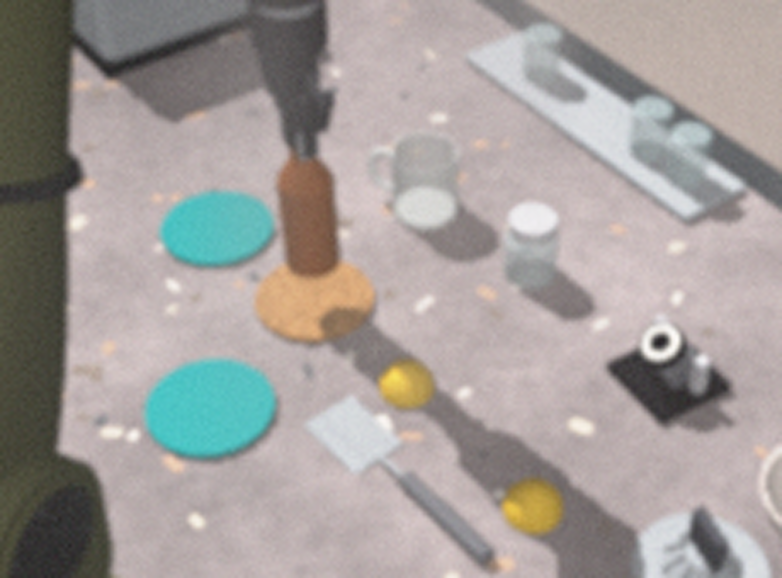

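The picture shows the bottle hanging upright over the cork trivet (bottle base about (312,268), trivet centre (316,300)). Nothing else has moved.

```bash
python3 -m handwheel '[0,0.002,0.01,0,0,0,-1,0,0.002,0.022,0,0,0,-1,0,0.002,0.034,0,0,0,-1,0,0.002,0.044,0,0,0,-1,0,0.002,0.05,0,0,0,-1,0,0.002,0.053,0,0,0,-1,0,0.002,0.055,0,0,0,-1,0,0.002,0.055,0,0,0,-1,0,0.002,0.055,0,0,0,-1]'
```

```text
clock: 5.45
tool_pos: [461.3, 279.9, 169.6]
eef_rot: [0.0, 0.052, 0.999, 0.0]
wrist_force: [-0.5, -0.2, -3.1]
grip_width: 33.0
```

```bash
python3 -m handwheel '[0,0,0.002,0,0,0,-1,0,0,0.003,0,0,0,-1,0,0,0.004,0,0,0,-1,0,0,0.004,0,0,0,-1]'
```

```text
clock: 5.78
tool_pos: [461.0, 279.7, 165.2]
eef_rot: [-0.0, 0.052, 0.999, -0.0]
wrist_force: [-0.5, -0.3, -3.2]
grip_width: 32.6
```

```bash
python3 -m handwheel '[0,0,0.001,0,0,0,-1,0,0,0.0015,0,0,0,-1,0,0,0.0015,0,0,0,-1]';python3 -m handwheel '[0,0,0.001,0,0,0,-1,0,0,0.0015,0,0,0,-1,0,0,0.0015,0,0,0,-1]'
```

```text
clock: 6.03
tool_pos: [461.3, 279.8, 164.0]
eef_rot: [0.0, 0.052, 0.999, 0.0]
wrist_force: [-0.6, 0.5, -0.6]
grip_width: 32.8
clock: 6.28
tool_pos: [462.0, 279.8, 163.9]
eef_rot: [0.001, 0.053, 0.999, 0.001]
wrist_force: [-0.9, -2.0, 11.4]
grip_width: 32.5
```

Contact. I'll back off 1 mm, open, rise, then measure the grip bar.

```bash
python3 -m handwheel '[0,0,-0.0012,0,0,0,-1,0,0,-0.0012,0,0,0,0,0,0,-0.0012,0,0,0,0.5,0,0,-0.0012,0,0,0,1,0,0,-0.0012,0,0,0,1,0,0,-0.0012,0,0,0,1,0,0,-0.0012,0,0,0,1,0,0,-0.0012,0,0,0,1]'; python3 -m handwheel '[0,0,-0.015,0,0,0,1,0,0,-0.04,0,0,0,1,0,0,-0.07,0,0,0,1,0,0,-0.1,0,0,0,1,0,0,-0.1,0,0,0,1]'; python3 -c "
from h import *
go([430,-306,265],down(84))"
```

```text
clock: 6.95
tool_pos: [461.0, 279.8, 163.4]
eef_rot: [-0.0, 0.052, 0.999, -0.0]
wrist_force: [-1.2, 0.6, -0.5]
grip_width: 85.3
clock: 7.37
tool_pos: [463.2, 281.3, 269.1]
eef_rot: [0.004, 0.052, 0.999, 0.003]
wrist_force: [1.4, 0.5, 0.3]
grip_width: 85.7
shift [-0.0286 -0.5875  0.001 ] turn [ 0.33  0.4  -0.02] clock 7.37
```

```bash
python3 -m handwheel '[-0.04,-0.291,0,0,0,0,1,-0.04,-0.291,0,0,0,0,1,-0.04,-0.291,0,0,0,0,1,-0.04,-0.291,0,0,0,0,1,-0.04,-0.291,0,0,0,0,1,-0.04,-0.291,0,0,0,0,1,-0.04,-0.291,0,0,0,0,1,-0.04,-0.291,0,0,0,0,1,-0.04,-0.291,0,0,0,0,1]'; python3 -m handwheel '[-0.04,-0.291,0,0,0,0,1,-0.04,-0.291,0,0,0,0,1,-0.04,-0.291,0,0,0,0,1,-0.04,-0.291,0,0,0,0,1,-0.04,-0.291,0,0,0,0,1,-0.04,-0.291,0,0,0,0,1,-0.04,-0.291,0,0,0,0,1,-0.04,-0.291,0,0,0,0,1,-0.04,-0.291,0,0,0,0,1,-0.04,-0.291,0,0,0,0,1]'; python3 - <<'E'
from h import *
np.set_printoptions(precision=1,suppress=True)
go([482,-306,265],down(84))
import pickle
i=camera_info("wrist"); im=grab_frame("wrist"); pickle.dump(i,open("w2.pkl","wb"))
cv2.imwrite("pics/w2_raw.png",im[:,:,::-1]); cv2.imwrite("pics/w2.png",cv2.resize(im[:,:,::-1],(800,600),interpolation=2))
for X in ([482,-306,176],): print(proj(i,X)*1.5625)
E
```

```text
clock: 8.12
tool_pos: [470.2, -16.8, 263.5]
eef_rot: [0.0, 0.055, 0.998, -0.0]
wrist_force: [0.8, 0.7, -0.5]
grip_width: 85.7
clock: 8.95
tool_pos: [480.5, -305.5, 262.9]
eef_rot: [-0.0, 0.052, 0.999, 0.001]
wrist_force: [0.0, 0.5, -0.4]
grip_width: 85.1
shift [-0. -0. -0.] turn [ 0.1 -0.   0.1] clock 8.95
[399.  314.2]
```

View pics/w2.png

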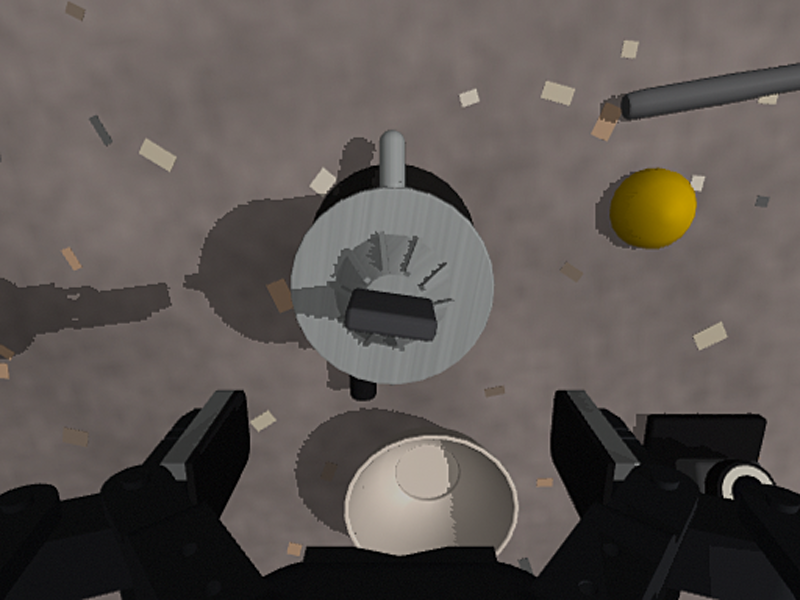

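The picture shows the bar's top face centred at about (391,323), running nearly left-right with a tilt of about 7°, and the flange circle centred at about (392,285).

```bash
python3 - <<'E'
from h import *
import pickle
np.set_printoptions(precision=1,suppress=True)
i=pickle.load(open("w2.pkl","rb")); im=cv2.imread("pics/w2_raw.png"); g=im.max(2)
print(g[180:225:2,250])
sub=(g[178:225,215:290]<85)
for a,b,c,l in blobs(sub,100): print("bar",a,b,c+[215,178])
top=(g[178:225,215:290]>45)&(g[178:225,215:290]<85)
for a,b,c,l in blobs(top,60):
    p=np.argwhere(l)[:,::-1].astype(np.float32)+[215,178]; r=cv2.minAreaRect(p.astype(np.float32)); print("top",a,r)
    W=np.array([onz(i,*q,176)[:2] for q in cv2.boxPoints(r)]); print(W, W.mean(0))
e=[onz(i,*p,115) for p in((291/1.5625,285/1.5625),(494/1.5625,285/1.5625),(392/1.5625,187/1.5625),(392/1.5625,384/1.5625))]; print(np.array(e), (e[0]+e[1])/2,(e[2]+e[3])/2)
for k in((391,323),(347,306),(437,317),(433,342),(348,330)): print(onz(i,k[0]/1.5625,k[1]/1.5625,176))
s,R=pose(); print(s["joint_pos"].round(2))
E
```

```text
[130 129 128 132  18  31  31  31  31  32  39  59  61  62  61  61  60  44
  60  58  55 145 134]
bar 2021 [ 0  0 74 45] [245.4 200.5]
top 1226 ((241.50021362304688, 204.55966186523438), (72.71253967285156, 37.60429382324219), 30.762718200683594)
[[ 478.6 -346. ]
 [ 456.1 -328.7]
 [ 488.6 -286.7]
 [ 512.9 -303.3]] [ 484.  -316.2]
[[ 477.3 -368.9  115. ]
 [ 489.5 -251.1  115. ]
 [ 427.8 -304.3  115. ]
 [ 546.3 -317.   115. ]] [ 483.4 -310.   115. ] [ 487.  -310.7  115. ]
[ 485.9 -310.2  176. ]
[ 475.5 -329.7  176. ]
[ 485.2 -288.4  176. ]
[ 497.5 -291.3  176. ]
[ 487.3 -330.8  176. ]
[ 0.4  0.4  0.1  1.6 -0.1  1.1  2. ]
```

```bash
python3 -c "
from h import *
a=np.radians(166); y=np.array([np.cos(a),np.sin(a),0]); z=np.array([0,0,-1.]); go([486,-310.2,215],Ro.from_matrix(np.c_[np.cross(y,z),y,z]))"
```

```text
shift [-0.0058 -0.0049  0.0482] turn [ 9.000e-02  6.000e-02 -8.184e+01] clock 9.0
```

```bash
python3 -m handwheel '[-0.006,-0.005,0,0,0,-70,1,-0.006,-0.005,0,0,0,-70,1,-0.006,-0.005,0,0,0,-70,1,-0.006,-0.005,0,0,0,-70,1,-0.006,-0.005,0,0,0,-70,1,-0.006,-0.005,0,0,0,-70,1,-0.006,-0.005,0,0,0,-70,1,-0.006,-0.005,0,0,0,-70,1,-0.006,-0.005,0,0,0,-70,1,-0.006,-0.005,0,0,0,-70,1]'; python3 -m handwheel '[0,0,0.02,0,0,-11.8,1,0,0,0.048,0,0,-11.8,1,0,0,0.048,0,0,-11.8,1,0,0,0.048,0,0,-11.8,1]';  python3 - <<'E'
from h import *
a=np.radians(166); y=np.array([np.cos(a),np.sin(a),0]); z=np.array([0,0,-1.]); go([486,-310.2,141.3],Ro.from_matrix(np.c_[np.cross(y,z),y,z]))
i=camera_info("wrist"); im=grab_frame("wrist"); cv2.imwrite("pics/w3.png",cv2.resize(im[:,:,::-1],(600,450),interpolation=2)); print(proj(i,[486,-310.2,176])*600/512)
print(pose()[0]["joint_pos"].round(2))
E
```

```text
clock: 9.83
tool_pos: [486.1, -308.8, 262.4]
eef_rot: [-0.002, -0.509, 0.861, 0.002]
wrist_force: [1.0, -0.7, -2.8]
grip_width: 85.7
clock: 10.17
tool_pos: [483.7, -310.5, 212.2]
eef_rot: [-0.002, -0.591, 0.806, 0.005]
wrist_force: [0.7, -0.5, 0.2]
grip_width: 85.2
shift [-0.0007 -0.0028  0.0709] turn [ 0.59  0.22 -3.51] clock 10.17
[294.2575469  265.99557971]
[ 1.09  0.58 -0.93  1.65  0.49  1.18  2.88]
```

View pics/w3.png

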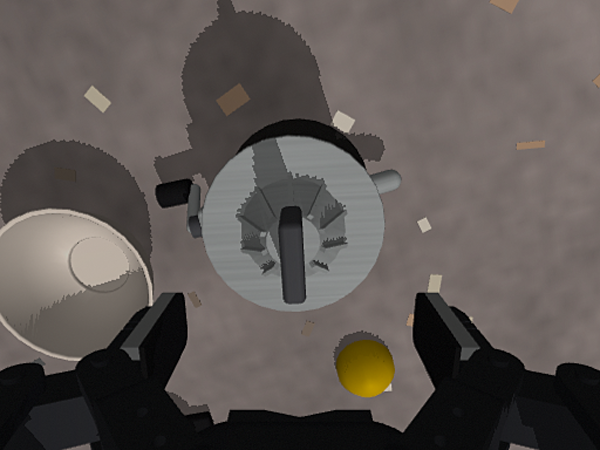

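The bar top face is at about (292,268), close to the predicted (294,266). Joint 7 has hit its limit, so I'll use the half-turned grasp instead, turning the other way.

```bash
python3 -m handwheel '[0,0,0,0,0,70,1,0,0,0,0,0,70,1,0,0,0,0,0,70,1,0,0,0,0,0,70,1,0,0,0,0,0,70,1,0,0,0,0,0,70,1,0,0,0,0,0,70,1,0,0,0,0,0,70,1,0,0,0,0,0,70,1,0,0,0,0,0,70,1]'; python3 -m handwheel '[0,0,0,0,0,70,1,0,0,0,0,0,70,1,0,0,0,0,0,70,1,0,0,0,0,0,70,1,0,0,0,0,0,70,1,0,0,0,0,0,70,1,0,0,0,0,0,70,1,0,0,0,0,0,70,1,0,0,0,0,0,70,1,0,0,0,0,0,70,1]';  python3 - <<'E'
from h import *
a=np.radians(-14); y=np.array([np.cos(a),np.sin(a),0]); z=np.array([0,0,-1.]); go([486,-310.2,215],Ro.from_matrix(np.c_[np.cross(y,z),y,z]))
print(pose()[0]["joint_pos"].round(2))
E
```

```text
clock: 11.05
tool_pos: [486.0, -311.2, 216.8]
eef_rot: [-0.001, -0.018, 1.0, -0.001]
wrist_force: [-0.5, -0.9, -0.7]
grip_width: 85.5
clock: 11.88
tool_pos: [486.3, -311.2, 217.2]
eef_rot: [0.0, 0.559, 0.829, -0.0]
wrist_force: [0.1, 0.1, -0.2]
grip_width: 85.4
shift [0.001  0.0001 0.0022] turn [-3.000e-02  5.000e-02  3.609e+01] clock 11.88
[ 0.71  0.45 -0.28  1.65  0.14  1.06  0.78]
```

```bash
python3 -m handwheel '[0,0,0,0,0,36.1,1,0,0,0,0,0,36.1,1,0,0,0,0,0,36.1,1,0,0,0,0,0,36.1,1,0,0,0,0,0,36.1,1,0,0,0,0,0,36.1,1,0,0,0,0,0,36.1,1,0,0,0,0,0,36.1,1]';  python3 - <<'E'
from h import *
np.set_printoptions(precision=1,suppress=True)
a=np.radians(-14); y=np.array([np.cos(a),np.sin(a),0]); z=np.array([0,0,-1.]); Rt=Ro.from_matrix(np.c_[np.cross(y,z),y,z]); go([486,-310.2,141.3],Rt)
i=camera_info("wrist"); im=grab_frame("wrist"); cv2.imwrite("pics/w4_raw.png",im[:,:,::-1])
g=im.max(2); print(proj(i,[486,-310.2,176]))
m=(g<85)
for a,b,c,l in blobs(m[170:300,200:310],60): 
    p=(np.argwhere(l)[:,::-1]+[200,170]).astype(np.float32); print(a,b,c+[200,170],cv2.minAreaRect(p))
print(pose()[0]["joint_pos"].round(2))
E
```

```text
clock: 12.55
tool_pos: [485.4, -311.5, 215.2]
eef_rot: [-0.001, 0.784, 0.62, -0.001]
wrist_force: [-0.1, -0.5, -0.3]
grip_width: 85.4
shift [0.  0.  0.1] turn [-0.2  0.   0.7] clock 12.55
[256.6 220.4]
4935 [ 17   1  93 124] [269.8 237.5] ((271.1998291015625, 235.99429321289062), (115.87782287597656, 87.20118713378906), 43.36341857910156)
281 [80 14 25 25] [292.6 197.7] ((293.37823486328125, 198.6821746826172), (14.996304512023926, 32.573570251464844), 57.7243537902832)
[ 0.6  0.4 -0.1  1.6  0.1  1.1  0.2]
```

```bash
python3 -m handwheel '[0,0,0.02,0,0,0.7,1,0,0,0.045,0,0,0.7,1,0.001,0.001,0.065,0,0,0.7,1,0.001,0.001,0.072,0,0,0.7,1,0.001,0.001,0.072,0,0,0.7,1,0.001,0.001,0.072,0,0,0.7,1]'; python3 - <<'E'
from h import *
a=np.radians(-14); y=np.array([np.cos(a),np.sin(a),0]); z=np.array([0,0,-1.]); Rt=Ro.from_matrix(np.c_[np.cross(y,z),y,z]); go([486,-310.2,142.5],Rt)
E
```

```text
clock: 13.1
tool_pos: [485.4, -311.3, 141.9]
eef_rot: [-0.003, 0.789, 0.614, -0.002]
wrist_force: [-0.1, -0.5, 0.0]
grip_width: 85.7
shift [ 0.0012  0.0003 -0.0006] turn [-0.36 -0.05 -0.24] clock 13.1
```

```bash
python3 -m handwheel '[0.001,0,-0.0005,0,0,0,0,0.001,0,-0.0005,0,0,0,-1,0.001,0,-0.0005,0,0,0,-1,0.001,0,-0.0005,0,0,0,-1,0.001,0,-0.0005,0,0,0,-1,0.001,0,-0.0005,0,0,0,-1,0.001,0,-0.0005,0,0,0,-1,0.001,0,-0.0005,0,0,0,-1,0.001,0,-0.0005,0,0,0,-1]'; python3 -m handwheel '[0,0,-0.006,0,0,0,-1,0,0,-0.014,0,0,0,-1,0,0,-0.025,0,0,0,-1,0,0,-0.04,0,0,0,-1,0,0,-0.04,0,0,0,-1]'
```

```text
clock: 13.85
tool_pos: [485.7, -310.3, 142.3]
eef_rot: [-0.002, 0.789, 0.614, -0.002]
wrist_force: [-0.8, 1.4, 5.1]
grip_width: 11.0
clock: 14.27
tool_pos: [486.8, -310.9, 184.6]
eef_rot: [-0.001, 0.79, 0.614, -0.001]
wrist_force: [0.9, -0.6, -0.5]
grip_width: 11.0
```

```bash
cat >> h.py <<'E'
L=np.array([686.3,-59.4,70]); _y=np.radians(173.95)
A=np.array([np.sin(np.pi/6)*np.cos(_y),np.sin(np.pi/6)*np.sin(_y),np.cos(np.pi/6)])
def final(off=0,d=150,h=54.3,twist=0):
    s,R=pose(); z=R.as_matrix()[:,2]; v=np.cross(z,-A); n=np.linalg.norm(v)
    Rt=(Ro.from_rotvec(v/n*np.arctan2(n,z@-A)) if n>1e-6 else Ro.identity())*R
    print("tilt err deg",round(np.degrees(np.arctan2(n,z@-A)),2)); go(L+A*(d+h+off),Rt)
    print("along/perp err of TCP", np.round((s["tool_pos"]-L)@A-d-h,1), np.round(s["tool_pos"]-L-A*((s["tool_pos"]-L)@A),1),s["joint_pos"].round(2))
E
python3 -m handwheel '[0,0,-0.03,0,0,0,-1,0,0,-0.06,0,0,0,-1,0,0,-0.08,0,0,0,-1,0,0,-0.08,0,0,0,-1]'; python3 -c "
from h import *
final(20)"
```

```text
clock: 14.6
tool_pos: [487.9, -311.4, 266.1]
eef_rot: [0.0, 0.789, 0.614, -0.0]
wrist_force: [0.8, -0.4, -1.8]
grip_width: 11.0
tilt err deg 30.0
shift [0.2771 0.0192 0.0015] turn [-29.68   4.36  -0.  ] clock 14.6
along/perp err of TCP 50.9 [ -71.6 -265.5  -24.9] [ 0.61  0.4  -0.12  1.57  0.05  1.17  0.22]
```

```bash
python3 -m handwheel '[0.01,0.001,0,-1,0.1,0,-1,0.03,0.002,0,-3,0.4,0,-1,0.055,0.004,0,-6,0.9,0,-1,0.08,0.006,0,-9,1.3,0,-1,0.11,0.008,0,-12,1.8,0,-1,0.14,0.01,0,-15,2.2,0,-1,0.17,0.012,0,-18,2.6,0,-1,0.2,0.014,0,-21,3.1,0,-1,0.225,0.016,0.001,-24,3.5,0,-1,0.245,0.017,0.001,-26.5,3.9,0,-1]'; python3 -c "
from h import *
final(10)"
```

```text
clock: 15.43
tool_pos: [561.7, -73.6, 259.1]
eef_rot: [0.157, 0.768, 0.598, 0.167]
wrist_force: [0.4, -0.3, -1.1]
grip_width: 11.3
tilt err deg 3.59
shift [0.0287 0.0081 0.0101] turn [-3.58  0.18 -0.  ] clock 15.43
along/perp err of TCP 20.7 [-12.7 -26.1  -5.7] [ 0.24  0.18 -0.19  2.04  0.1   0.46 -0.26]
```

```bash
python3 -m handwheel '[0.01,0.003,0.003,-1.2,0.1,0,-1,0.02,0.006,0.006,-2.4,0.1,0,-1,0.026,0.008,0.009,-3.3,0.2,0,-1,0.029,0.008,0.01,-3.6,0.2,0,-1,0.029,0.008,0.01,-3.6,0.2,0,-1,0.029,0.008,0.01,-3.6,0.2,0,-1]'; python3 -c "
from h import *
final(0)"
```

```text
clock: 15.93
tool_pos: [580.2, -51.1, 256.4]
eef_rot: [0.18, 0.763, 0.593, 0.185]
wrist_force: [-0.7, -0.2, -1.7]
grip_width: 11.1
tilt err deg 0.19
shift [ 0.0027 -0.0014  0.0103] turn [-0.1   0.16  0.  ] clock 15.93
along/perp err of TCP 10.3 [ 0.6 -3.   0.5] [ 0.13  0.19 -0.13  2.07  0.22  0.37 -0.43]
```

```bash
python3 -m handwheel '[0.001,-0.0005,0.004,0,0.1,0,-1,0.003,-0.0014,0.008,0,0.1,0,-1,0.003,-0.0014,0.0103,0,0.1,0,-1,0.003,-0.0014,0.0103,0,0.1,0,-1,0.003,-0.0014,0.0103,0,0.1,0,-1,0.003,-0.0014,0.0103,0,0.1,0,-1,0.003,-0.0014,0.0103,0,0.1,0,-1,0.003,-0.0014,0.0103,0,0.1,0,-1]'; python3 - <<'E'
from h import *
import pickle
np.set_printoptions(precision=1,suppress=True)
final(0)
o=[]
for n,(x,y,w,h) in(("side",(230,150,150,115)),("top",(240,80,150,115))):
    i=camera_info(n); im=grab_frame(n); cv2.imwrite(f"pics/f_{n}.png",im[:,:,::-1]); o.append(cv2.resize(im[y:y+h,x:x+w,::-1],(398,306),interpolation=2))
    O=L+A*150; print(n,"origin",proj(i,O),"flange",proj(i,O+27*A),"griptop",proj(i,O+88*A),"lens",proj(i,L))
i=camera_info("wrist"); im=grab_frame("wrist"); cv2.imwrite("pics/f_wrist.png",im[:,:,::-1]); pickle.dump(i,open("wf.pkl","wb"))
O=L+A*150; print("wrist",proj(i,O+27*A),proj(i,O+88*A))
w=cv2.resize(im[:,:,::-1],(398,290)); e=o[1]*0; 
cv2.imwrite("pics/final1.png",np.vstack([np.hstack(o),np.hstack([w,cv2.resize(im[100:300,150:360,::-1],(398,290))])])[:600])
for _ in range(3): final(0)
E
```

```text
clock: 16.6
tool_pos: [585.8, -48.8, 248.2]
eef_rot: [0.18, 0.763, 0.592, 0.186]
wrist_force: [-0.2, -0.1, -1.4]
grip_width: 11.1
tilt err deg 0.08
shift [-0. -0.  0.] turn [0.1 0.1 0. ] clock 16.6
along/perp err of TCP 0.6 [ 1.3 -0.2  0.8] [ 0.1  0.2 -0.1  2.1  0.2  0.3 -0.5]
side origin [299.8 180.7] flange [297.1 176.8] griptop [290.6 167.4] lens [313.2 200.2]
top origin [295.6 133.7] flange [296.3 135.7] griptop [298.1 140.5] lens [292.4 124.8]
wrist [252.8 230.5] [251.6 293.7]
tilt err deg 0.08
shift [-0. -0.  0.] turn [0.1 0.1 0. ] clock 16.75
along/perp err of TCP 0.5 [ 1.3 -0.1  0.8] [ 0.1  0.2 -0.1  2.1  0.2  0.3 -0.5]
tilt err deg 0.08
shift [-0. -0.  0.] turn [0.1 0.1 0. ] clock 16.75
along/perp err of TCP 0.5 [ 1.3 -0.1  0.8] [ 0.1  0.2 -0.1  2.1  0.2  0.3 -0.5]
tilt err deg 0.08
shift [-0. -0.  0.] turn [0.1 0.1 0. ] clock 16.75
along/perp err of TCP 0.5 [ 1.3 -0.1  0.8] [ 0.1  0.2 -0.1  2.1  0.2  0.3 -0.5]
```

View pics/final1.png

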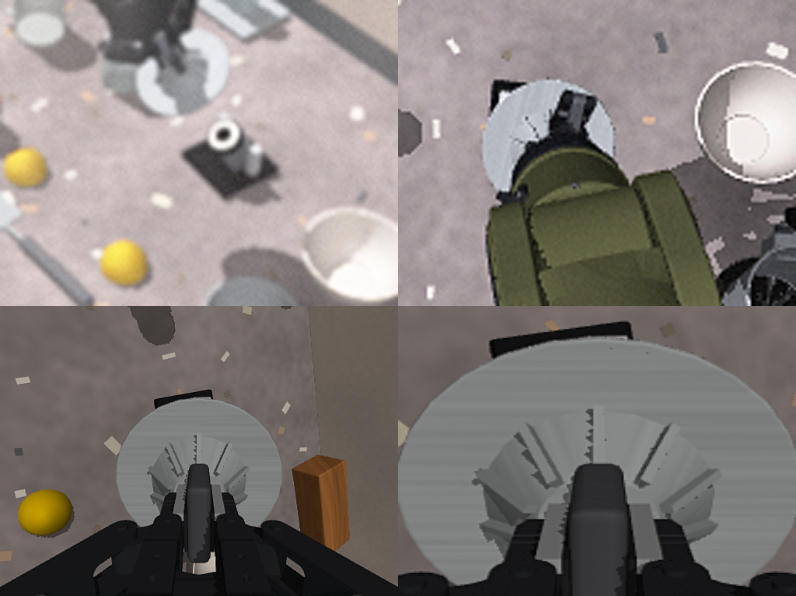

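The combined picture shows the insert held with its flange over the camera foot. In the wrist view the flange spans about columns 150–361 raw and the bar sits between the pads. Next I'll cast the flange edge onto its plane to get the centring, distance and tilt.

```bash
python3 - <<'E'
from h import *
import pickle
from scipy.optimize import least_squares
np.set_printoptions(precision=2,suppress=True)
ex=np.cross([0,1,0],A); ex/=np.linalg.norm(ex); ey=np.cross(A,ex)
def edge(im,i,box,cen,angs,rng,th):
    h=cv2.GaussianBlur(im,(3,3),0).astype(int); out=[]
    for a in np.radians(angs):
        best=None
        vals=[]
        for r in np.arange(*rng,0.5):
            P=L+A*(150+27)+r*(np.cos(a)*ex+np.sin(a)*ey); u,v=proj(i,P); vals.append(h[int(round(v)),int(round(u))])
        vals=np.array(vals); k=8; d=[np.abs(vals[j-k:j].mean(0)-vals[j:j+k].mean(0)).sum() for j in range(k,len(vals)-k)]
        j=int(np.argmax(d)); out.append((np.degrees(a),np.arange(*rng,0.5)[j+k],max(d)))
    return np.array(out)
for n,i in(("wrist",pickle.load(open("wf.pkl","rb"))),("top",camera_info("top")),("side",camera_info("side"))):
    im=cv2.imread(f"pics/f_{n}.png")
    e=edge(im,i,None,None,range(0,360,10),(48,74),0)
    g=e[e[:,2]>50]; a=np.radians(g[:,0]); x,y=g[:,1]*np.cos(a),g[:,1]*np.sin(a)
    f=least_squares(lambda p:np.hypot(x-p[0],y-p[1])-p[2],[0,0,60],loss="soft_l1",f_scale=.7)
    r=np.abs(f.fun); print(n,len(g),"centre(ex,ey),R",f.x,"med res",np.median(r)); print(g[:,:2].astype(float).tolist() if n!="side" else "")
s,R=pose(); p=s["tool_pos"]-L; print("tcp in ex,ey",p@ex,p@ey,"tool x,y in exeyA",R.as_matrix().T@np.c_[ex,ey,A])
E
```

```text
wrist 27 centre(ex,ey),R [ 1.69 -0.57 60.1 ] med res 0.34508974340224796
[[0.0, 61.5], [29.999999999999996, 61.0], [40.0, 61.0], [50.0, 61.0], [59.99999999999999, 61.0], [70.0, 61.5], [80.0, 59.5], [90.0, 59.5], [100.0, 59.5], [110.0, 58.5], [119.99999999999999, 58.5], [130.0, 58.5], [140.0, 69.0], [150.0, 58.0], [160.0, 58.0], [170.0, 58.0], [180.0, 58.5], [190.0, 58.0], [200.0, 60.5], [210.00000000000003, 57.0], [250.00000000000003, 69.0], [260.0, 61.5], [310.0, 61.5], [320.0, 61.5], [330.0, 61.0], [340.0, 61.0], [350.0, 68.5]]
top 26 centre(ex,ey),R [ 1.4   1.53 59.12] med res 1.439107934367918
[[0.0, 61.0], [10.0, 62.0], [20.0, 60.5], [29.999999999999996, 63.0], [40.0, 67.0], [50.0, 62.0], [59.99999999999999, 60.5], [90.0, 59.0], [100.0, 60.0], [110.0, 60.5], [119.99999999999999, 57.0], [130.0, 56.0], [140.0, 63.0], [160.0, 65.0], [220.0, 53.5], [230.0, 59.5], [260.0, 61.0], [270.0, 57.0], [280.0, 57.5], [290.0, 57.5], [300.0, 59.0], [310.0, 59.0], [320.0, 60.0], [330.0, 57.0], [340.0, 55.5], [350.0, 52.0]]
side 22 centre(ex,ey),R [ 3.16 -2.92 59.85] med res 1.5036356041386227

tcp in ex,ey 1.4981390400680739 -0.1347688928996652 tool x,y in exeyA [[ 0.23  0.97 -0.  ]
 [ 0.97 -0.23  0.  ]
 [ 0.   -0.   -1.  ]]
```

```bash
python3 -m handwheel '[0,-0.001,0.0003,0,0,0,-1,0,-0.0016,0.0005,0,0,0,-1,0,-0.0016,0.0005,0,0,0,-1,0,-0.0016,0.0005,0,0,0,-1,0,-0.0016,0.0005,0,0,0,-1,0,-0.0016,0.0005,0,0,0,-1,0,-0.0016,0.0005,0,0,0,-1,0,-0.0016,0.0005,0,0,0,-1]'; python3 - <<'E'
from h import *
final(0); print(np.abs(sense()["qvel"]).max())
a=grab_frame("top"); b=grab_frame("side")
cv2.imwrite("pics/end.png",np.hstack([cv2.resize(a[80:280,80:450,::-1],(400,216*2),interpolation=2),cv2.resize(b[90:290,140:400,::-1],(400,432),interpolation=2)]))
E
```

```text
clock: 17.42
tool_pos: [584.7, -48.4, 246.8]
eef_rot: [0.18, 0.763, 0.592, 0.186]
wrist_force: [-0.3, -0.5, -0.9]
grip_width: 11.3
tilt err deg 0.07
shift [-0.0002  0.0001 -0.    ] turn [ 0.04  0.06 -0.  ] clock 17.42
along/perp err of TCP -0.0 [-0.1  0.3 -0.1] [ 0.11  0.21 -0.12  2.08  0.24  0.34 -0.46]
0.0021496725904355672
```

View pics/end.png

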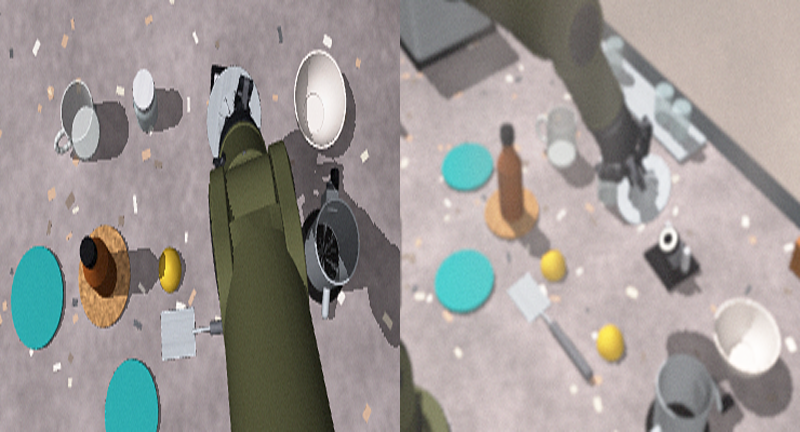

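The bottle stands upright in the middle of the cork trivet (side view about (512,215)). The juicer is empty, the insert is held in front of the lens, and everything else is where it was.

```bash
python3 -c "
from workcell import *
print(finish_job())"
```

```text
the job is handed in; nothing more can be done
None
```

I finished the job and handed it in at about 17.5 s of the 54 s allowed. I stood the amber bottle on the cork trivet, then lifted the insert out of the juicer by its wing grip. The arm is still holding it in front of the lens.

- **Insert position:** my last check put the insert 150 mm from the lens, less than 0.5 mm off the line of sight and tilted by less than 0.1°. These come from the measured arm pose and my camera-based estimate of the lens position, which is good to about 2 mm.
- **Check by camera:** before a last 1.6 mm correction, the wrist camera put the flange about 1.8 mm off centre, with a radius of 60.1 mm against the true 60. The top camera gave a similar offset of about 2 mm. The side camera, which was blurrier, gave about 4 mm. I did not measure the flange again after correcting.
- **Bottle and the rest:** the final picture shows the bottle upright in the middle of the trivet and the juicer empty. The other things look unmoved.
- **Grip turn:** my first turn for the insert grasp went the wrong way and took joint 7 to 2.88 of its 2.89 rad range. I turned the gripper the other way and took the insert from there.

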